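Dock the slide tray and throw its toggle clamp

ROBOT

A 7-joint arm with a two-finger parallel gripper is mounted at the origin on the work surface. World frame = base frame: x ahead of the robot, y to its left, z up, the work surface at z = 0. Lengths are in m, angles in rad, forces in N, time in s.
With the tool pointing down it reaches from about 0.4 to 0.85 m from the base axis. Payload 10.4 kg.
Tool frame: the origin (TCP) lies on the centre line of the jaws, within the pads' length; the fingertips stand 22 mm ahead of it and the grasp point (between the pads) lies 3 mm ahead of it; x points along the fingers, y is the direction in which the jaws open and shut, and the axes are right-handed (so a half turn about x gives the same grasp; the last joint's range is limited). The gripper opens to 87 mm and grips with 3 to 60 N. Pads are 19 mm wide; open, the fingers measure 117 mm over their backs; the gripper's body (75 mm by 190 mm) begins 51 mm behind the grasp point.
Start: joints at [1.192, 0.332, -0.065, 1.46, 0.022, 1.35, -0.088], TCP at [0.218, -0.586, 0.219] pointing down, gripper open.
Joint ranges: [-2.6, 2.6], [-0.5, 2.12], [-1.47, 1.34], [0.16, 2.42], [-1.27, 4.41], [0.06, 2.06], [-2.6, 2.6]. Speed limits (rad/s): [2.22, 2.22, 2.79, 2.79, 3.14, 3.14, 3.14].

INTERFACE

Orientations are given as a unit quaternion [x, y, z, w].
In Python, from bench import * gives the robot as it stands.
- The arm moves only by the tool arm_command, never from a script. Its argument "targets" is one flat list of numbers, 7 for each row, row after row: the turn, a rotation vector about the tool's x, y, z in units of 45 degrees (1.0 is 45 degrees), then the shift along the tool's x, y, z in units of 25 mm (1.0 is 25 mm), then the opening, from 0 (shut) to 1 (fully open). In form: [wx, wy, wz, tx, ty, tz, fingers, wx, wy, wz, tx, ty, tz, fingers, ...]. A call has 1 to 12 rows; each row shifts and turns the pose as measured when the row begins, along the tool's axes as they then stand; what a row does not reach is not made up. A row lasts 1/12 s, in which the tool goes at most 41.7 mm and 7.16 degrees, less where a joint would pass 70% of its speed; a pose out of reach is approached as far as the arm can. A call with a number of a shift or a turn outside -1 to 1 is refused whole. A call with a gripper value outside its range is refused whole. The fingers move at their own pace and stop on an object; "newtons" is the grip in N (left out, the last holds). Time passes only in rows, so rows that do not move let the fingers close. It gives the time, the measured TCP pose, the force and the opening at its end, in the units of the state.
- read_state(): the state, without advancing time (a new reading comes with each control period).
- camera(name): name is "side" or "top"; returns the picture (420x560x3 uint8, red, green, blue); there is no depth.
- calibration(name): a dict with "camera_matrix" (3x3 intrinsics, pixels), "R" (3x3) and "t" (3): a world point X has camera coordinates R X + t. Camera axes: x right, y down, z forward; pixel columns grow to the right and rows downward; lengths in m; the calibration is good to about 2 mm. A picture is of the moment at which its call begins. calibration takes no time and is no camera call.
- close_job(): hands the job in, once; it reports no verdict.
The state is a dict: "time": time; "joint_positions": joint angles; "joint_vel": joint speeds; "joint_torque": joint torques, N m; "ee_pos": TCP position; "eef_rot": TCP orientation; "ft_force": force on the tool from outside, world axes, zero at the start; "torque": the same for the moment, N m; "width": finger opening in m.
Only numpy, scipy, OpenCV 4.12 (cv2) and the standard library are available. Lean on these libraries where they do the work, as an engineer would, in place of code of your own. Each camera call takes 0.05 s, during which the arm holds its last target.

TASK

Push the slide tray by its upright tab into the loading dock until it is fully home against the sprung stop inside the hood (where the stop is set is not known, so feel for it), then push the clamp's toggle lever over its dead centre, away from the tab, so that its rubber foot holds the tray down. Be gentle: do not press hard on the tray or the lever, and leave the tube rack, the jar and the slide box where they are.

Things in the scene. Friction and masses are not known exactly. Their poses are not given: they have to be found in the camera images.
- dock: White loading dock fixed on the bench, 250 (x) x 120 (y) mm. Origin: centre of its underside; x is the loading direction (open end towards hood), z up. Base plate 12 mm thick; two side rails 73 mm apart, 12 mm high, guide the tray from x = -65 mm on. Hood from x = 62 to 125 mm, 58 mm high, hides the stop.
- tray: Loose aluminium tray with glass slides, 170 (x) x 70 (y) x 16 (z) mm, about 0.28 kg, lying on the dock's base plate between the rails, some 20 to 70 mm short of home. Origin: centre of its underside; x is the loading direction, front edge at x = +85 mm. Sliding it takes about 1 to 5 N; the fingers may press on it with at most 20 N.
- tray_tab (a point): Centre of the rear face of the upright tab at the tray's tail (the face to push on; it looks against the loading direction), 32 mm above the tray's underside. The tab is 6 mm thick, 34 mm wide (y), its top 48 mm above the tray's underside. Axes as the tray's.
- plunger (a joint): How far the tray has pushed in the stop's sprung plunger: 0 m free, 0.004 m fully in (tray home; then the stop feels hard). It takes 0.3 to 0.8 N, less than the tray's friction, so a tray left home stays there. Where the stop is set is not told: home has the tray's origin between about x = -17 and -3 mm in the dock's frame.
- clamp (a joint): Toggle lever's angle: 0 rad open (leans 0.45 rad towards the tab), 0.45 dead centre (upright), about 0.9 closed, foot on the tray (leans away from the tab); up to 0.95 if no tray is below. Over-centre spring: 4 to 5 N at the knob, along its arc, to start, less towards dead centre, beyond which it snaps over by itself. The fingers may press on it with at most 15 N.
- clamp_knob (a point): Centre of the black ball knob, 24 mm across, on the clamp's 10 mm thick lever, 75 mm from the axle (110 mm above the bench when open, 117 at dead centre). It swings in the dock's middle plane; pushing it towards the dock's +x closes it. It starts up and forward on its arc: a finger pushing dead level drags across the ball, and that friction can double the force needed.
- tube_rack: White rack with capped tubes, 90 x 140 mm, 88 mm high, loose bystander; origin at the centre of its underside.
- jar: Small lidded specimen jar, 52 mm across, 70 mm high, loose bystander; origin at the centre of its underside.
- slide_box: Flat slide box, 87 x 62 mm, 36 mm high, loose bystander; origin at the centre of its underside.
- clamp_axle (a point): Middle of the clamp lever's axle, which crosses the dock along y above the tray, 42 mm above the bench at the dock's x = 0, between two steel cheeks at y = +-52 mm, 57 mm high. Axes as the dock's.
There are look-alikes about, which are no part of the job. Several things have the shape of the tray; the one meant has the colours described above.

How it is judged:
By the outcome, as a careful person would: the job done as asked, in the order asked, and still so for the second after the job is handed in, with the robot touching nothing.
It also fails if it takes over 51 s, if anything falls off the work surface, if the arm or the gripper's body presses on something with over 40 N, if the wrist force passes 120 N, or if a joint passes its speed limit or range.

## Working session

There is one attempt and no reset: what is moved stays moved. The work goes in short steps, Python scripts to look and compute and a tool call to move; the robot and the scene stay as the last step left them, time stands still between calls to the robot, and variables do not carry over. Pictures are saved under pics/ and viewed, and the job is handed in when it is done.

Besides the shell and the picture viewer there is one more tool, called after ">>>" as name(argument=value, ...) on one line, values as JSON. arm_command: Moves the arm, as the interface text tells. Shifts and turns lie within -1 to 1; 1 stands for 25 mm of shift or 45 degrees of turn. Its arguments: {"type":"object","properties":{"targets":{"type":"array","items":{"type":"number","minimum":-1,"maximum":1}},"newtons":{"type":"number"}},"required":["targets"]}

```bash
mkdir -p pics; ls; python3 - <<'E'
from bench import *
import cv2,json
s=read_state();print({k:(np.round(v,3).tolist() if True else 0) for k,v in s.items()} if 'np' in globals() else s)
for n in ("side","top"):
    cv2.imwrite(f"pics/{n}0.png",camera(n)[:,:,::-1]); print(n,calibration(n))
E
```

```text
pics
{'time': 0.0, 'joint_positions': array([ 1.19239131,  0.33289286, -0.06470097,  1.46097688,  0.02160791,
        1.3498786 , -0.0884901 ]), 'joint_vel': array([ 0.0007262 ,  0.00024407,  0.00100557,  0.0026803 , -0.00022878,
        0.00069495,  0.00037181]), 'joint_torque': array([-1.58415100e-03, -6.23262262e+01,  2.32576701e-02, -3.89891803e+01,
       -6.13655616e-02,  3.97428323e-02,  1.79822109e-04]), 'ee_pos': array([ 0.21756687, -0.58547896,  0.21792386]), 'eef_rot': array([-0.69582682, -0.12564807,  0.6960616 , -0.12464285]), 'ft_force': array([ 0.00881648, -0.77227971,  0.08542173]), 'torque': array([-0.0025363 ,  0.02879421,  0.05766897]), 'width': 0.08684846398284825}
side {'camera_matrix': array([[428.84540141,   0.        , 275.44351523],
       [  0.        , 428.84540141, 213.57710804],
       [  0.        ,   0.        ,   1.        ]]), 'R': array([[ 0.99277553, -0.11937413, -0.01210652],
       [-0.09023845, -0.67632767, -0.7310526 ],
       [ 0.07908079,  0.7268636 , -0.6822137 ]]), 't': array([-0.56043479,  0.14018409,  0.82069463])}
top {'camera_matrix': array([[415.08806525,   0.        , 279.0443779 ],
       [  0.        , 415.08806525, 208.44055787],
       [  0.        ,   0.        ,   1.        ]]), 'R': array([[ 0.01649013, -0.99985879, -0.00323697],
       [-0.98547272, -0.0157054 , -0.16910606],
       [ 0.16903134,  0.00597852, -0.98559254]]), 't': array([0.06323961, 0.55919721, 0.94704192])}
```

View pics/side0.png

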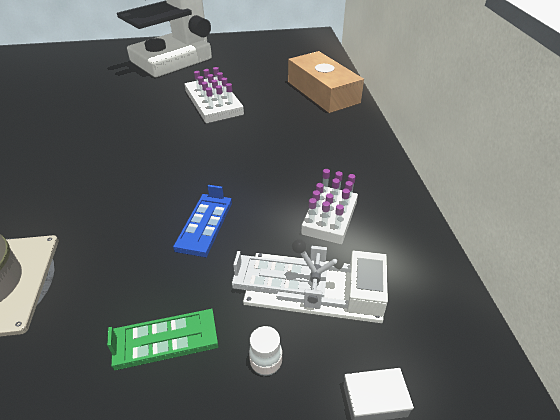

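View pics/top0.png

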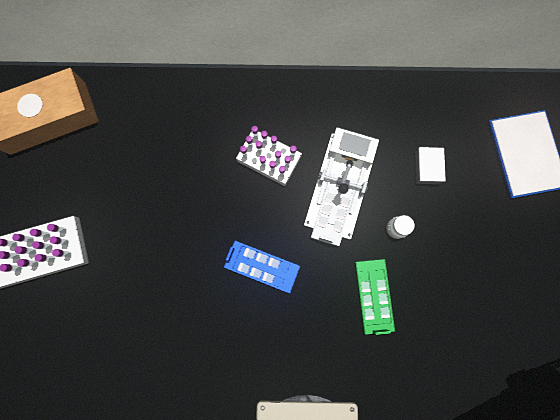

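Candidates for the tray are the aluminium one in the dock (top 328,215; side 270,272), the blue look-alike (top 262,266) and the green look-alike (top 375,297). By the description it is the aluminium one in the dock. Next I check that in a close crop.

```bash
python3 - <<'E'
import cv2
a=cv2.imread("pics/top0.png")[110:260,285:415];cv2.imwrite("pics/topc.png",cv2.resize(a,None,fx=4,fy=4,interpolation=cv2.INTER_CUBIC))
a=cv2.imread("pics/side0.png")[220:330,220:400];cv2.imwrite("pics/sidec.png",cv2.resize(a,None,fx=4.4,fy=4.4,interpolation=cv2.INTER_CUBIC))
E
```

```text
(no output)
```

View pics/topc.png

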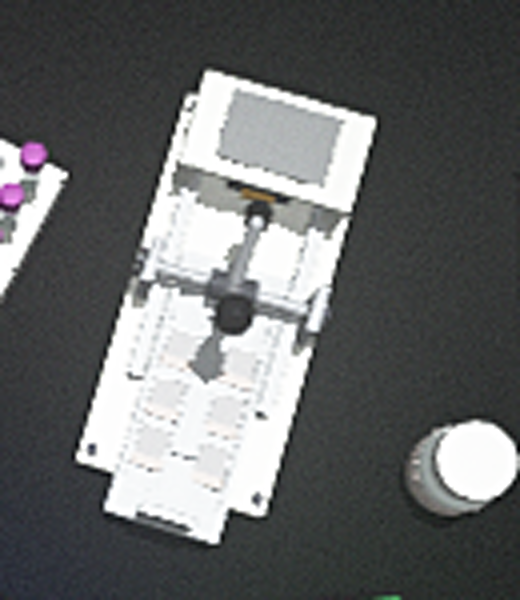

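View pics/sidec.png

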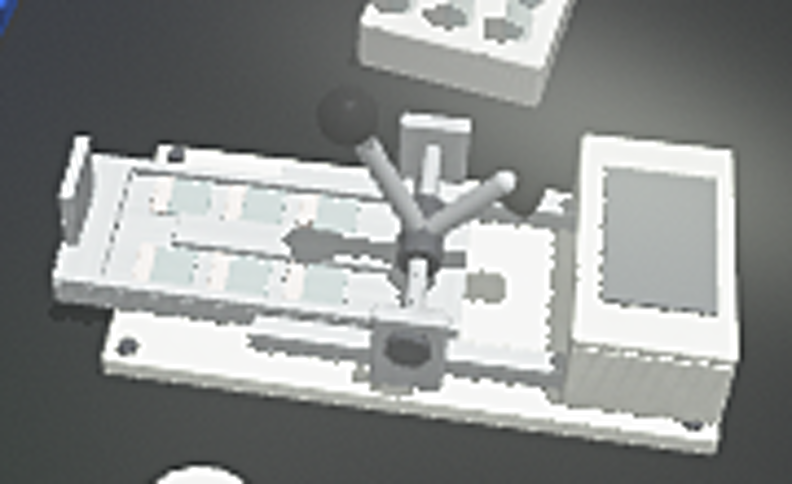

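```bash
cat > h.py <<'E'
import numpy as np
from bench import *
def ray(n,u,v):
    c=calibration(n);K,R,t=[np.array(c[k]) for k in("camera_matrix","R","t")]
    o=-R.T@t; d=R.T@np.linalg.inv(K)@np.array([u,v,1.]); return o,d/np.linalg.norm(d)
def onz(n,u,v,z):
    o,d=ray(n,u,v); return o+d*(z-o[2])/d[2]
def tri(a,b):
    o1,d1=ray(*a);o2,d2=ray(*b)
    s=np.linalg.lstsq(np.c_[d1,-d2],o2-o1,rcond=None)[0]
    p,q=o1+s[0]*d1,o2+s[1]*d2
    return (p+q)/2,np.linalg.norm(p-q)
T=lambda x,y:("top",285+x/4-.4,110+y/4-.4)
S=lambda x,y:("side",220+x/4.4-.4,220+y/4.4-.4)
def proj(n,X):
    c=calibration(n);p=np.array(c["camera_matrix"])@(np.array(c["R"])@X+np.array(c["t"]));return p[:2]/p[2]
E
python3 - <<'E'
from h import *
np.set_printoptions(precision=4,suppress=True)
for nm,p,z in [("hoodbackL",T(208,70),.058),("hoodbackR",T(376,117),.058),("hoodfrontL",T(176,163),.058),("hoodfrontR",T(350,212),.058),("baseL",T(77,460),.012),("baseR",T(266,517),.012),("tabL",T(137,514),.06),("tabR",T(190,529),.06),
 ("S hoodbackL",S(738,150),.058),("S hoodbackR",S(738,360),.058),("S hoodfrontL",S(582,136),.058),("S hoodfrontR",S(570,340),.058),("S baseR",S(105,362),.0),("S base far R",S(717,450),0),("S tab top near",S(66,190),.06),("S tab top far",S(82,137),.06),("Tknob",T(235,313),.11),("Sknob",S(347,115),.11)]:
    print(nm,onz(*p,z))
print("knob",tri(T(235,313),S(347,115)))
E
```

```text
hoodbackL [ 0.761  -0.0656  0.058 ]
hoodbackR [ 0.7324 -0.1678  0.058 ]
hoodfrontL [ 0.7014 -0.0457  0.058 ]
hoodfrontR [ 0.6722 -0.1507  0.058 ]
baseL [0.5248 0.0107 0.012 ]
baseR [ 0.4914 -0.1054  0.012 ]
tabL [ 0.4872 -0.022   0.06  ]
tabR [ 0.4789 -0.0529  0.06  ]
S hoodbackL [ 0.7655 -0.0672  0.058 ]
S hoodbackR [ 0.7328 -0.1699  0.058 ]
S hoodfrontL [ 0.7026 -0.051   0.058 ]
S hoodfrontR [ 0.672  -0.1528  0.058 ]
S baseR [ 0.4935 -0.0985  0.    ]
S base far R [ 0.7334 -0.172   0.    ]
S tab top near [ 0.484  -0.0543  0.06  ]
S tab top far [ 0.4922 -0.0257  0.06  ]
Tknob [ 0.597  -0.0728  0.11  ]
Sknob [ 0.597  -0.0733  0.11  ]
knob (array([ 0.5971, -0.0728,  0.1095]), np.float64(8.342981484530175e-06))
```

The crop shows the aluminium tray with its tab at the tail (side crop 70,190) and the lever leaning towards it, with the knob at side crop 347,115. The knob triangulates to within 1 mm of the geometry predicted from the dock pose.

```bash
cat >> h.py <<'E'
from scipy.spatial.transform import Rotation as Ro
YAW=np.deg2rad(-16.2);U=np.array([np.cos(YAW),np.sin(YAW),0]);V=np.array([-U[1],U[0],0]);C=np.array([.628,-.0825,0])
def D(x,y,z): return C+x*U+y*V+np.array([0,0,z])
def st():
    s=read_state();p=s["ee_pos"]-C;f=s["ft_force"]
    print("t %.2f dock x %.1f y %.1f z %.1f mm"%(s["time"],p@U*1e3,p@V*1e3,p[2]*1e3),"F dock",np.round([f@U,f@V,f[2]],2),"w %.3f"%s["width"]);return s
E
python3 - <<'E'
from h import *
s=st();R=Ro.from_quat(s["eef_rot"]);M=R.as_matrix();print(M.round(3))
for sg in(1,-1):
    G=np.c_[[0,0,-1],np.cross(sg*U,[0,0,-1]),sg*U]
    rv=(R.inv()*Ro.from_matrix(G)).as_rotvec();print(sg,np.rad2deg(rv),"units",rv/np.deg2rad(45))
g=D(-.19,0,.2);d=g-s["ee_pos"];print(d,M.T@d/.025)
for n,(u,v) in {"rackTop":(268,155),"jar":(401,226)}.items():
    p=onz("top",u,v,.08)-C;print(n,p@U,p@V)
E
```

```text
t 0.10 dock x -253.8 y -597.5 z 218.0 mm F dock [ 0.23 -0.18 -0.45] w 0.087
[[-0.001  0.348 -0.937]
 [ 0.001 -0.937 -0.348]
 [-1.    -0.001  0.   ]]
1 [-1.43413223e+02 -9.41703044e-02  3.45104905e-02] units [-3.18696050e+00 -2.09267343e-03  7.66899789e-04]
-1 [3.65867451e+01 2.66315134e-02 7.26705906e-02] units [8.13038781e-01 5.91811409e-04 1.61490201e-03]
[ 0.22796658  0.55602372 -0.01800211] [  0.7428469  -17.67032726 -16.29527701]
rackTop -0.00047163212154723716 0.19032161622177615
jar -0.07221445425357231 -0.15258884294980674
```

>>> arm_command(targets=[0.136, 0, 0, 0, 0, 0, 0, 0.136, 0, 0, 0, 0, 0, 0, 0.136, 0, 0, 0, 0, 0, 0, 0.136, 0, 0, 0, 0, 0, 0, 0.136, 0, 0, 0, 0, 0, 0, 0.136, 0, 0, 0, 0, 0, 0, 0, 0, 0, 0, -0.5, -0.1, 0, 0, 0, 0, 0, -1, -0.1, 0, 0, 0, 0, 0, -1, -0.1, 0, 0, 0, 0, 0, -1, -0.1, 0, 0, 0, 0, 0, -1, -0.1, 0, 0, 0, 0, 0, -1, -0.1, 0], newtons=10)

```text
time: 1.1
ee_pos: [0.2723, -0.4524, 0.2119]
eef_rot: [-0.696, 0.105, 0.702, 0.111]
ft_force: [1.4, 0.0, 0.6]
width: 0.0152
```

```bash
cat > s.py <<'E'
from h import *
s=st();R=Ro.from_quat(s["eef_rot"])
G=np.c_[[0,0,-1],np.cross(-U,[0,0,-1]),-U]
print("rot err units",((R.inv()*Ro.from_matrix(G)).as_rotvec()/np.deg2rad(45)).round(3), "vel",np.abs(s["joint_vel"]).max().round(3), s["joint_positions"].round(2))
E
python3 s.py
```

```text
t 1.10 dock x -238.4 y -454.4 z 211.9 mm F dock [1.32 0.39 0.57] w 0.015
rot err units [-0.029  0.013  0.009] vel 0.476 [ 0.99  0.14 -0.06  1.71  0.01  1.3  -0.94]
```

>>> arm_command(targets=[-0.01, 0, 0, 0, -1, -0.1, 0, 0, 0, 0, 0, -1, -0.1, 0, 0, 0, 0, 0, -1, -0.1, 0, 0, 0, 0, 0, -1, -0.1, 0, 0, 0, 0, 0, -1, -0.1, 0, 0, 0, 0, 0, -1, -0.1, 0, 0, 0, 0, 0, -1, -0.1, 0, 0, 0, 0, 0, -1, -0.1, 0, 0, 0, 0, 0, -1, -0.1, 0, 0, 0, 0, 0, -1, -0.1, 0, 0, 0, 0, 0, -1, -0.1, 0, 0, 0, 0, 0, -1, -0.1, 0])

```text
time: 2.1
ee_pos: [0.3845, -0.1461, 0.2104]
eef_rot: [-0.697, 0.085, 0.707, 0.088]
ft_force: [0.7, -0.4, 0.1]
width: 0.0009
```

```bash
python3 s.py
```

```text
t 2.10 dock x -216.1 y -129.0 z 210.4 mm F dock [ 0.72 -0.16  0.11] w 0.001
rot err units [0.047 0.019 0.003] vel 0.659 [ 0.69 -0.11 -0.4   1.96 -0.05  1.3  -1.51]
```

>>> arm_command(targets=[0.02, 0, 0, 0, -1, -0.2, 0, 0.02, 0, 0, 0, -1, -0.2, 0, 0, 0.02, 0, 0, -1, -0.2, 0, 0, 0, 0, 0, -0.9, -0.2, 0, 0, 0, 0, 0, -0.6, -0.2, 0, 0, 0, 0, 0, -0.3, 0, 0, 0, 0, 0, 0, 0, 0, 0, 0, 0, 0, 0, 0, 0, 0])

```text
time: 2.77
ee_pos: [0.4375, -0.0205, 0.2087]
eef_rot: [-0.702, 0.086, 0.702, 0.084]
ft_force: [1.4, 1.0, -0.1]
width: 0.0008
```

```bash
python3 s.py
```

```text
t 2.77 dock x -200.2 y 6.4 z 208.7 mm F dock [ 1.1   1.38 -0.11] w 0.001
rot err units [ 0.054 -0.    -0.003] vel 0.015 [ 0.55 -0.05 -0.58  1.91 -0.03  1.28 -1.83]
```

>>> arm_command(targets=[0.03, 0, 0, 0.7, 0.1, 0, 0, 0.02, 0, 0, 1, 0.1, 0, 0, 0, 0, 0, 1, 0, 0, 0, 0, 0, 0, 1, 0, 0, 0, 0, 0, 0, 1, 0, 0, 0, 0, 0, 0, 0.7, 0, 0, 0, 0, 0, 0, 0.3, 0, 0, 0, 0, 0, 0, 0, 0, 0, 0, 0, 0, 0, 0, 0, 0, 0])

```text
time: 3.52
ee_pos: [0.4321, -0.0366, 0.0614]
eef_rot: [0.7, -0.104, -0.7, -0.097]
ft_force: [0.3, 0.1, 1.6]
width: 0.0007
```

```bash
python3 s.py
```

```text
t 3.52 dock x -200.9 y -10.6 z 61.4 mm F dock [0.27 0.17 1.6 ] w 0.001
rot err units [-0.004 -0.003 -0.011] vel 0.012 [ 0.54  0.12 -0.58  2.09  0.09  0.95 -1.95]
```

>>> arm_command(targets=[0, 0, 0, 0, -0.2, -0.3, 0, 0, 0, 0, 0, -0.2, -0.3, 0, 0, 0, 0, 0, -0.06, -0.3, 0, 0, 0, 0, 0, 0, -0.1, 0, 0, 0, 0, 0, 0, -0.1, 0, 0, 0, 0, 0, 0, 0, 0])

```text
time: 4.02
ee_pos: [0.4688, -0.034, 0.0662]
eef_rot: [0.703, -0.104, -0.697, -0.097]
ft_force: [-0.7, 0.0, 0.4]
width: 0.0003
```

```bash
cat > p.py <<'E'
from h import *; import cv2,sys
i=sys.argv[1]
a=camera("side")[200:330,210:400,::-1];b=camera("top")[110:260,285:415,::-1]
a=cv2.resize(a,(570,390),interpolation=cv2.INTER_CUBIC);b=cv2.resize(b,(390-52*1,390),interpolation=cv2.INTER_CUBIC)
cv2.imwrite(f"pics/c{i}.png",cv2.resize(np.hstack([a,b]),None,fx=.87,fy=.87))
E
python3 s.py; python3 p.py 1
```

```text
t 4.02 dock x -166.4 y 2.2 z 66.2 mm F dock [-0.71 -0.19  0.44] w 0.000
rot err units [-0.005 -0.013 -0.011] vel 0.007 [ 0.51  0.19 -0.58  2.01  0.14  0.97 -2.  ]
```

View pics/c1.png

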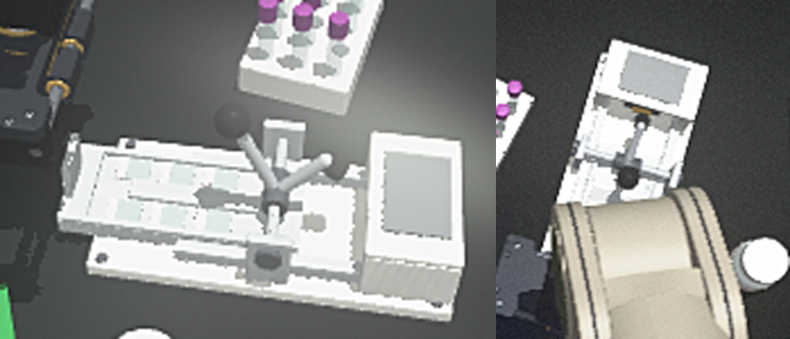

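The crop shows the gripper behind the tab (side crop 70,165), not yet touching it, and the tray unmoved. I lower 5 mm and advance in small steps.

>>> arm_command(targets=[0, 0, 0, 0.2, 0, 0, 0, 0, 0, 0, 0.02, 0, -0.1, 0, 0, 0, 0, 0.02, 0, -0.1, 0, 0, 0, 0, 0.02, 0, -0.1, 0])

```text
time: 4.45
ee_pos: [0.4744, -0.0364, 0.0586]
eef_rot: [0.702, -0.105, -0.697, -0.097]
ft_force: [0.6, 0.1, 0.5]
width: 0.0007
```

```bash
python3 s.py
```

```text
t 4.45 dock x -160.3 y 1.4 z 58.6 mm F dock [0.55 0.26 0.51] w 0.001
rot err units [-0.004 -0.011 -0.012] vel 0.075 [ 0.5   0.21 -0.57  2.    0.16  0.96 -2.01]
```

>>> arm_command(targets=[0, 0, 0, 0.02, 0, -0.1, 0, 0, 0, 0, 0.02, 0, -0.1, 0, 0, 0, 0, 0.02, 0, -0.1, 0])

```text
time: 4.7
ee_pos: [0.4823, -0.0389, 0.0569]
eef_rot: [0.702, -0.105, -0.697, -0.097]
ft_force: [0.1, -1.1, 0.2]
width: 0.0002
```

```bash
python3 s.py
```

```text
t 4.70 dock x -152.0 y 1.2 z 56.9 mm F dock [ 0.44 -1.03  0.16] w 0.000
rot err units [-0.005 -0.011 -0.012] vel 0.081 [ 0.5   0.23 -0.57  1.99  0.17  0.96 -2.01]
```

>>> arm_command(targets=[0, 0, 0, -0.04, 0, -0.1, 0, 0, 0, 0, -0.04, 0, -0.1, 0, 0, 0, 0, 0, 0, -0.1, 0])

```text
time: 4.95
ee_pos: [0.4904, -0.0413, 0.059]
eef_rot: [0.702, -0.105, -0.697, -0.097]
ft_force: [0.4, -0.4, 0.6]
width: 0.0007
```

```bash
python3 s.py; python3 p.py 2
```

```text
t 4.95 dock x -143.7 y 1.2 z 59.0 mm F dock [ 0.52 -0.25  0.59] w 0.001
rot err units [-0.005 -0.01  -0.012] vel 0.081 [ 0.5   0.25 -0.57  1.96  0.17  0.97 -2.01]
```

View pics/c2.png

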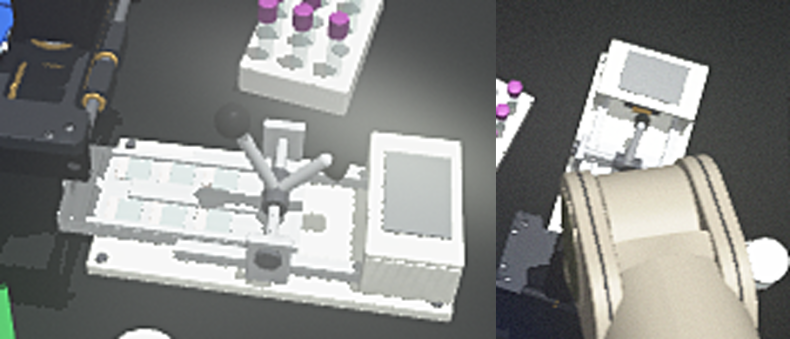

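```bash
python3 - <<'E'
from h import *
for nm,p,z in [("trayTailL top",T(105,512),.028),("trayTailR",T(218,545),.028),("S tail near bottom",S(55,300),.012),("S tail near top",S(55,280),.028),("S tab far top rear",S(74,139),.06),("S tab far top front",S(88,139),.06),("S tab near top",S(62,175),.06)]:
    q=onz(*p,z)-C; print(nm,(q@U*1e3).round(1),(q@V*1e3).round(1))
# where do tool points project in the side picture / c2 crop
s=read_state();M=Ro.from_quat(s["eef_rot"]).as_matrix()
for o in ([.022,0,-.0095],[.022,0,.0095],[0.003,0,-.0095],[-.045,0,-.0375],[-.045,-.095,-.0375],[-.045,.095,-.0375],[.022,.015,-.0095],[.022,-.015,-.0095]):
    X=s["ee_pos"]+M@np.array(o); u=proj("side",X);print(o,u.round(1),"crop",((u-[210,200])*3*.87).round(0))
E
python3 - <<'E'
import sys;sys.path.insert(0,'.')
from h import *; import cv2
a=camera("side")[180:300,190:340,::-1];cv2.imwrite("pics/d2.png",cv2.resize(a,None,fx=5,fy=5,interpolation=cv2.INTER_CUBIC))
E
```

```text
trayTailL top -152.8 35.7
trayTailR -151.9 -34.8
S tail near bottom -149.8 -33.6
S tail near top -148.1 -35.2
S tab far top rear -149.3 15.0
S tab far top front -143.4 15.9
S tab near top -149.7 -5.3
[0.022, 0, -0.0095] [243.6 265.9] crop [ 88. 172.]
[0.022, 0, 0.0095] [233.8 264.8] crop [ 62. 169.]
[0.003, 0, -0.0095] [242.9 259.2] crop [ 86. 154.]
[-0.045, 0, -0.0375] [256.6 242.8] crop [122. 112.]
[-0.045, -0.095, -0.0375] [266.4 207.3] crop [147.  19.]
[-0.045, 0.095, -0.0375] [244.8 285.4] crop [ 91. 223.]
[0.022, 0.015, -0.0095] [241.8 272.1] crop [ 83. 188.]
[0.022, -0.015, -0.0095] [245.4 259.9] crop [ 92. 156.]
```

View pics/d2.png

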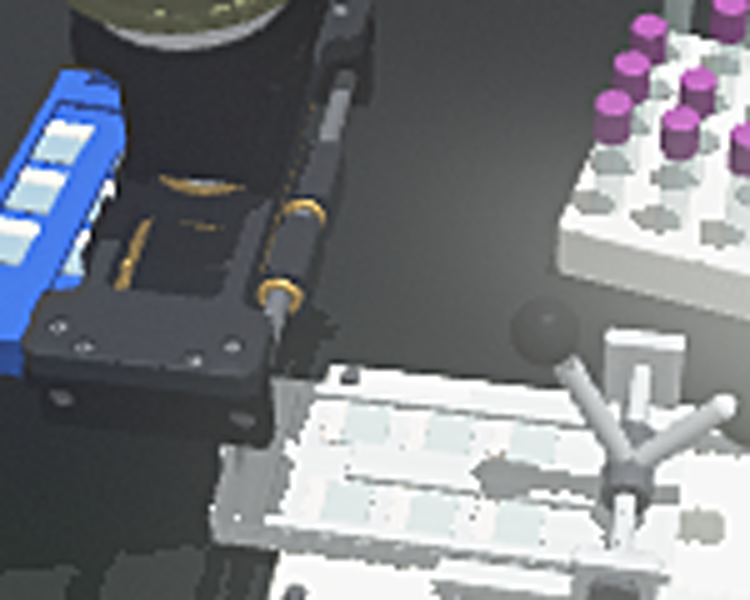

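```bash
python3 - <<'E'
from h import *
for x,y in [(270,440),(272,350),(25,380),(30,310),(372,60)]:
  for z in(.107,.13):
    q=onz("side",190+x/5-.4,180+y/5-.4,z)-C; print(x,y,z,(q@U*1e3).round(1),(q@V*1e3).round(1))
E
```

```text
270 440 0.107 -116.1 -59.5
270 440 0.13 -110.6 -78.0
272 350 0.107 -124.1 -20.2
272 350 0.13 -118.2 -40.4
25 380 0.107 -204.4 -46.4
25 380 0.13 -195.1 -65.5
30 310 0.107 -212.4 -14.6
30 310 0.13 -202.8 -35.0
372 60 0.107 -118.2 137.3
372 60 0.13 -112.5 110.6
```

The tray hasn't moved (tail corner still at side px 232,288) and there is no contact force. I keep advancing slowly.

>>> arm_command(targets=[0, 0, 0, 0, 0, -0.08, 0, 0, 0, 0, 0, 0, -0.08, 0])

```text
time: 5.27
ee_pos: [0.4938, -0.0423, 0.0588]
eef_rot: [0.702, -0.105, -0.698, -0.097]
ft_force: [-0.0, 0.6, -0.4]
width: 0.0006
```

```bash
python3 s.py; python3 - <<'E'
from h import *; import cv2
a=camera("side")[180:300,190:340,::-1];cv2.imwrite("pics/d3.png",cv2.resize(a,None,fx=5,fy=5,interpolation=cv2.INTER_CUBIC))
E
```

```text
t 5.27 dock x -140.1 y 1.2 z 58.8 mm F dock [-0.18  0.56 -0.43] w 0.001
rot err units [-0.005 -0.01  -0.012] vel 0.056 [ 0.5   0.26 -0.56  1.95  0.18  0.97 -2.01]
```

View pics/d3.png

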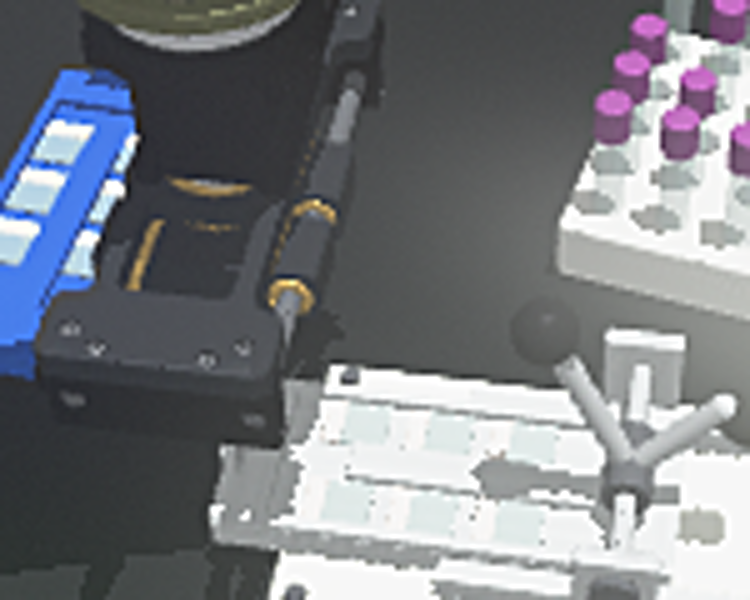

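```bash
python3 - <<'E'
from h import *; import cv2
print(proj("top",np.array([0,0,.01])),proj("side",np.array([0,0,.01])))
for n in("top","side"):
    c=calibration(n);print(n,"cam pos",-c["R"].T@c["t"])
for n in("top","side"):
    a=camera(n)[:,:,::-1].copy()
    s=read_state();M=Ro.from_quat(s["eef_rot"]).as_matrix()
    P=[]
    for o in ([.022,0,0],[0,0,0],[-.048,0,0],[-.2,0,0]):
        u=proj(n,s["ee_pos"]+M@np.array(o));P.append(u); cv2.circle(a,tuple(np.int32(u)),3,(0,0,255),-1)
    print(n,np.round(P))
    cv2.imwrite(f"pics/{n}4.png",a)
E
```

```text
[307.03943023 455.36502314] [-19.92437142 283.59079662]
top cam pos [0.389951   0.06635118 1.0281658 ]
side cam pos [ 0.50413475 -0.5686241   0.65558615]
top [[327. 236.]
 [327. 235.]
 [330. 233.]
 [338. 225.]]
side [[240. 266.]
 [240. 258.]
 [238. 240.]
 [230. 170.]]
```

View pics/side4.png

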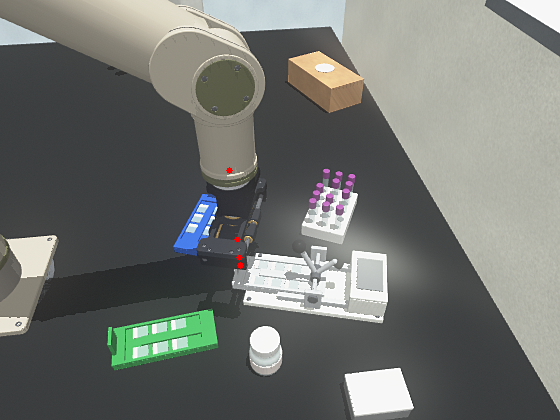

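View pics/top4.png

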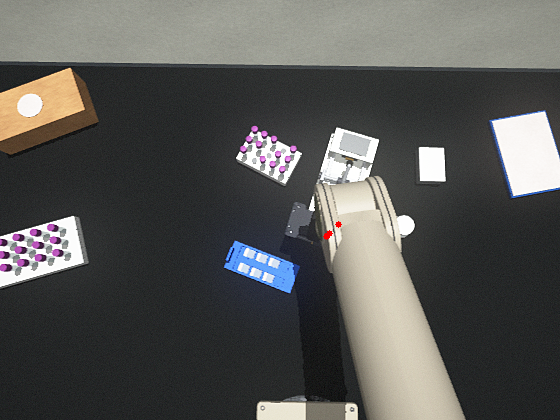

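```bash
python3 - <<'E'
from h import *; import cv2
for z in(.11,.13,.15,.17):
  for p in(("top",289,220),("top",300,221),("top",307,203),("top",291,236),("side",222,248)):
    q=onz(*p,z)-C;print(z,p,(q@U*1e3).round(),(q@V*1e3).round())
s=read_state();M=Ro.from_quat(s["eef_rot"]).as_matrix()
for y in(-.095,.095):
  for h in (-.048,-.1):
    print(y,h,[proj(n,s["ee_pos"]+M@np.array([h,y,0])).round() for n in("top","side")])
a=cv2.imread("pics/top4.png")[180:270,270:370];a=cv2.resize(a,None,fx=4,fy=4,interpolation=cv2.INTER_CUBIC)
b=cv2.imread("pics/side4.png")[170:300,180:300];b=cv2.resize(b,None,fx=3,fy=3,interpolation=cv2.INTER_CUBIC)
c=np.zeros((400,780,3),np.uint8);c[:360,:400]=np.clip(a*2.0,0,255);c[:390,400:760]=np.clip(b*2.0,0,255);cv2.imwrite("pics/e4.png",c)
E
```

```text
0.11 ('top', 289, 220) -139.0 97.0
0.11 ('top', 300, 221) -134.0 73.0
0.11 ('top', 307, 203) -90.0 69.0
0.11 ('top', 291, 236) -172.0 82.0
0.11 ('side', 222, 248) -162.0 -25.0
0.13 ('top', 289, 220) -142.0 96.0
0.13 ('top', 300, 221) -137.0 73.0
0.13 ('top', 307, 203) -94.0 70.0
0.13 ('top', 291, 236) -174.0 82.0
0.13 ('side', 222, 248) -155.0 -42.0
0.15 ('top', 289, 220) -145.0 96.0
0.15 ('top', 300, 221) -140.0 73.0
0.15 ('top', 307, 203) -98.0 70.0
0.15 ('top', 291, 236) -176.0 82.0
0.15 ('side', 222, 248) -149.0 -60.0
0.17 ('top', 289, 220) -148.0 96.0
0.17 ('top', 300, 221) -143.0 73.0
0.17 ('top', 307, 203) -102.0 70.0
0.17 ('top', 291, 236) -178.0 82.0
0.17 ('side', 222, 248) -142.0 -77.0
-0.095 -0.048 [array([289., 221.]), array([249., 204.])]
-0.095 -0.1 [array([289., 217.]), array([247., 183.])]
0.095 -0.048 [array([371., 246.]), array([224., 282.])]
0.095 -0.1 [array([376., 244.]), array([221., 260.])]
```

View pics/e4.png

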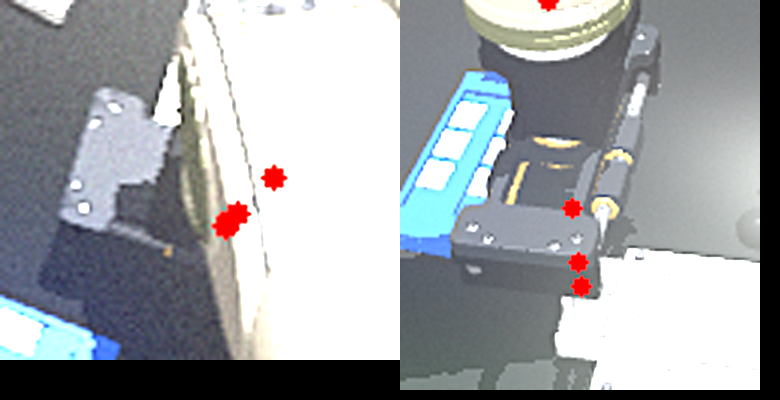

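>>> arm_command(targets=[0, 0, 0, -0.3, 0, 0, 0, 0, 0, 0, -0.8, 0, 0, 0, 0, 0, 0, -0.8, 0, 0.2, 1, 0, 0, 0, -0.4, 0, 0.5, 1, 0, 0, 0, 0, 0, 0.5, 1, 0, 0, 0, 0, 0, 0, 1, 0, 0, 0, 0, 0, 0, 1, 0, 0, 0, 0, 0, 0, 1, 0, 0, 0, 0, 0, 0, 1])

```text
time: 6.17
ee_pos: [0.4644, -0.0325, 0.1217]
eef_rot: [0.702, -0.104, -0.697, -0.097]
ft_force: [0.6, 0.3, -0.6]
width: 0.0391
```

```bash
python3 - <<'E'
from h import *; import cv2
n="side";a=camera(n)[:,:,::-1].copy()
s=st();M=Ro.from_quat(s["eef_rot"]).as_matrix();w=s["width"]/2
for o in ([.022,w,.0095],[.022,w,-.0095],[.022,w+.015,.0095],[.022,w+.015,-.0095],[.022,-w,-.0095],[.022,-w,.0095]):
    u=proj(n,s["ee_pos"]+M@np.array(o));print(o,u.round(1)); cv2.circle(a,tuple(np.int32(u)),0,(0,0,255),-1)
cv2.imwrite("pics/f1.png",np.clip(cv2.resize(a[180:310,170:310],None,fx=4.5,fy=4.5,interpolation=cv2.INTER_NEAREST)*1.8,0,255))
E
```

```text
t 6.22 dock x -171.1 y 2.4 z 121.6 mm F dock [-0.78 -0.01 -0.09] w 0.043
[0.022, 0.021555656261078974, 0.0095] [212.9 248.4]
[0.022, 0.021555656261078974, -0.0095] [223.4 249.6]
[0.022, 0.03655565626107897, 0.0095] [210.6 254.7]
[0.022, 0.03655565626107897, -0.0095] [221.2 256. ]
[0.022, -0.021555656261078974, -0.0095] [229.4 232.3]
[0.022, -0.021555656261078974, 0.0095] [219.3 231.3][ WARN:0@0.843] global loadsave.cpp:1063 imwrite_ Unsupported depth image for selected encoder is fallbacked to CV_8U.
```

View pics/f1.png

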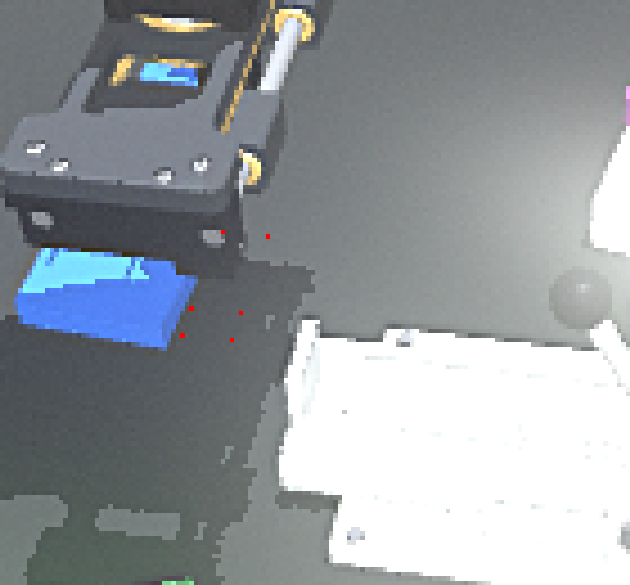

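>>> arm_command(targets=[0, 0, 0, -0.5, 0, 0, 1, 0, 0, 0, -0.5, 0, 0, 1, 0, 0, 0, 0, 0, 0, 1, 0, 0, 0, 0, 0, 0, 1, 0, 0, 0, 0, 0, 0, 1, 0, 0, 0, 0, 0, 0, 1, 0, 0, 0, 0, 0, 0, 1])

```text
time: 6.8
ee_pos: [0.4639, -0.0324, 0.1435]
eef_rot: [0.7, -0.104, -0.699, -0.098]
ft_force: [0.1, -0.1, -0.8]
width: 0.0852
```

```bash
python3 - <<'E'
from h import *; import cv2
n="side";a=camera(n)[:,:,::-1].copy()
s=st();M=Ro.from_quat(s["eef_rot"]).as_matrix();w=s["width"]/2
for o in ([.022,w,.0095],[.022,w,-.0095],[.022,w+.015,.0095],[.022,w+.015,-.0095],[.022,-w,-.0095],[.022,-w,.0095]):
    u=proj(n,s["ee_pos"]+M@np.array(o));print(o,u.round(1)); a[int(u[1]),int(u[0])]=(0,0,255)
a=255*(a/255.)**.45
cv2.imwrite("pics/f2.png",np.uint8(cv2.resize(a[170:300,160:300],None,fx=4.5,fy=4.5,interpolation=cv2.INTER_NEAREST)))
E
```

```text
t 6.85 dock x -171.6 y 2.3 z 143.5 mm F dock [-0.54 -0.2  -0.63] w 0.085
[0.022, 0.0427086132541454, 0.0095] [207.7 248.8]
[0.022, 0.0427086132541454, -0.0095] [218.6 250. ]
[0.022, 0.0577086132541454, 0.0095] [205.1 255.3]
[0.022, 0.0577086132541454, -0.0095] [216.2 256.7]
[0.022, -0.0427086132541454, -0.0095] [230.9 215.8]
[0.022, -0.0427086132541454, 0.0095] [220.8 214.7]
```

View pics/f2.png

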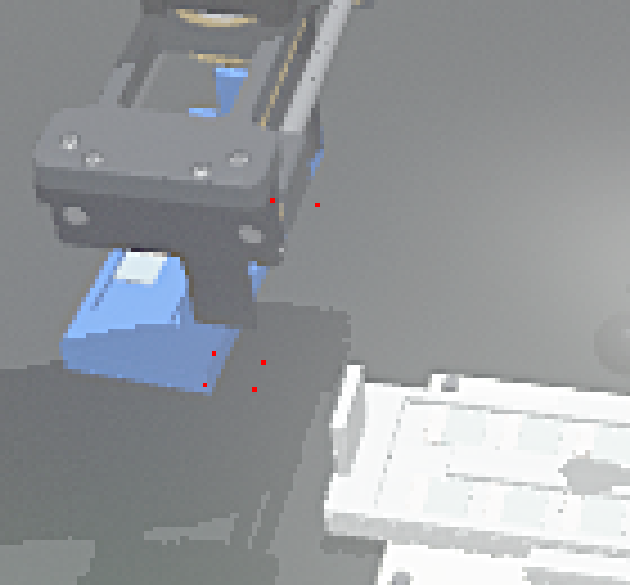

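```bash
python3 - <<'E'
from h import *; from scipy.optimize import least_squares
s=read_state();M=Ro.from_quat(s["eef_rot"]).as_matrix();w=s["width"]/2
px=lambda x,y:np.array([160+x/4.5,170+y/4.5])-.0
for nm,o,m in [("tip outer mid",[.022,w+.015,0],px(224,323)),("body near bottom mid",[-.048,.095,0],px(170,250))]:
    X=s["ee_pos"]+M@np.array(o)
    r=least_squares(lambda d:proj("side",X+np.array([0,0,d[0]])+d[1]*U)-m,[0,0]);print(nm,proj("side",X),m,"dz,dx mm",r.x*1e3,r.fun)
E
```

```text
tip outer mid [210.67805841 256.00844751] [209.77777778 241.77777778] dz,dx mm [34.7093324  2.6443601] [ 2.84217094e-14 -2.84217094e-14]
body near bottom mid [198.3054527  242.97013984] [197.77777778 225.55555556] dz,dx mm [36.84138215  4.37592152] [-2.84217094e-14  2.84217094e-14]
```

```bash
python3 - <<'E'
from h import *
for p in [(293,291),(299,266),(231,241),(225,264),(358,262),(386,260),(364,334)]:
    q=onz("top",*p,.016)-C;print(p,(q@U*1e3).round(),(q@V*1e3).round())
E
python3 s.py
```

```text
(293, 291) -287.0 40.0
(299, 266) -226.0 43.0
(231, 241) -217.0 219.0
(225, 264) -274.0 216.0
(358, 262) -175.0 -90.0
(386, 260) -150.0 -154.0
(364, 334) -333.0 -148.0
t 6.85 dock x -171.6 y 2.3 z 143.5 mm F dock [-0.54 -0.2  -0.63] w 0.085
rot err units [-0.004 -0.003 -0.01 ] vel 0.004 [ 0.54  0.08 -0.59  1.94  0.06  1.14 -1.93]
```

>>> arm_command(targets=[0, 0, 0, 0.8, 0, 0.2, 1, 0, 0, 0, 1, 0, 0.2, 1, 0, 0, 0, 1, 0, 0, 1, 0, 0, 0, 0.6, 0, 0, 1, 0, 0, 0, 0, 0, 0, 1, 0, 0, 0, 0, 0, 0, 1])

```text
time: 7.35
ee_pos: [0.454, -0.0302, 0.0549]
eef_rot: [0.7, -0.104, -0.699, -0.098]
ft_force: [0.4, -0.1, 0.7]
width: 0.0868
```

```bash
cat > f.py <<'E'
from h import *; import cv2,sys
n="side";a=camera(n)[:,:,::-1].copy()
s=st();M=Ro.from_quat(s["eef_rot"]).as_matrix();w=s["width"]/2
for dz in(0,.035):
  for o in ([.022,w+.015,.0095],[.022,w+.015,-.0095]):
    u=proj(n,s["ee_pos"]+M@np.array(o)+[0,0,dz]);print(dz,u.round(1)); a[int(u[1]),int(u[0])]=(0,0,255)
a=255*(a/255.)**.45
cv2.imwrite(f"pics/{sys.argv[1]}.png",np.uint8(cv2.resize(a[180:310,160:300],None,fx=4.5,fy=4.5,interpolation=cv2.INTER_NEAREST)))
E
python3 f.py f3
```

```text
t 7.40 dock x -181.6 y 1.7 z 55.1 mm F dock [-0.72 -0.76 -0.5 ] w 0.087
0 [205.6 288. ]
0 [215.8 289.3]
0.035 [203.1 275.7]
0.035 [213.7 277. ]
```

View pics/f3.png

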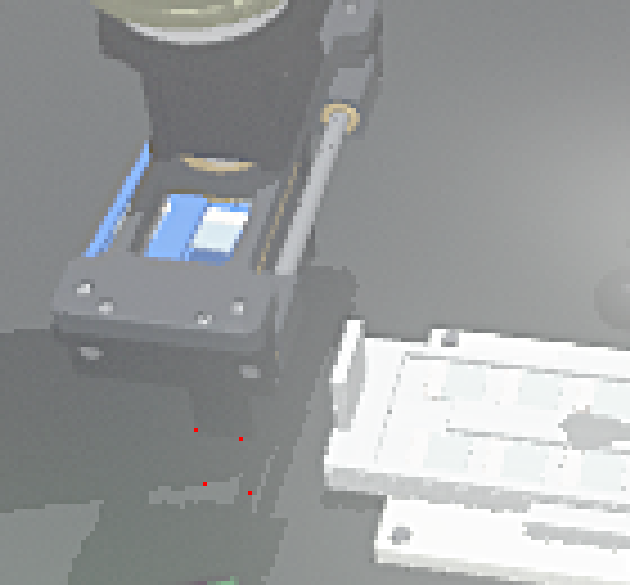

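The pictures show the fingertips (f3 crop row 430) about 35 mm above where the reported TCP and the stated 22 mm put them. So I passed over the tab at first. I trust the picture: true tip z ≈ reported z + 13 mm. I'll close the fingers, go down and check by contact.

>>> arm_command(targets=[0, 0, 0, 0.4, 0, 0, 0, 0, 0, 0, 0.4, 0, 0, 0, 0, 0, 0, 0.3, 0, 0, 0, 0, 0, 0, 0.1, 0, 0, 0, 0, 0, 0, 0, 0, 0, 0, 0, 0, 0, 0, 0, 0, 0, 0, 0, 0, 0, 0, 0, 0, 0, 0, 0, 0, 0, 0, 0, 0, 0, 0, 0, 0, 0, 0, 0, 0, 0, 0, 0, 0, 0, 0, 0, 0, 0, 0, 0, 0])

```text
time: 8.32
ee_pos: [0.4572, -0.0308, 0.0259]
eef_rot: [0.703, -0.104, -0.697, -0.098]
ft_force: [0.3, 0.1, -0.5]
width: 0.0218
```

```bash
python3 s.py
```

```text
t 8.32 dock x -178.4 y 2.0 z 25.9 mm F dock [ 0.28  0.14 -0.52] w 0.022
rot err units [-0.005 -0.012 -0.009] vel 0.004 [ 0.5   0.23 -0.58  2.07  0.18  0.88 -2.04]
```

>>> arm_command(targets=[0, 0, 0, 0, 0, -0.1, 0, 0, 0, 0, 0, 0, -0.1, 0, 0, 0, 0, 0, 0, -0.1, 0, 0, 0, 0, 0, 0, -0.1, 0, 0, 0, 0, 0, 0, -0.1, 0])

```text
time: 8.73
ee_pos: [0.4704, -0.0348, 0.0264]
eef_rot: [0.703, -0.104, -0.697, -0.098]
ft_force: [-0.6, 0.2, 1.3]
width: 0.0009
```

```bash
python3 s.py
```

```text
t 8.73 dock x -164.6 y 1.8 z 26.4 mm F dock [-0.65 -0.02  1.34] w 0.001
rot err units [-0.005 -0.013 -0.009] vel 0.078 [ 0.49  0.26 -0.57  2.04  0.19  0.89 -2.04]
```

>>> arm_command(targets=[0, 0, 0, 0, 0, -0.06, 0, 0, 0, 0, 0, 0, -0.06, 0, 0, 0, 0, 0, 0, -0.06, 0])

```text
time: 8.98
ee_pos: [0.4757, -0.0363, 0.0264]
eef_rot: [0.703, -0.104, -0.697, -0.098]
ft_force: [-0.1, 0.5, -0.3]
width: 0.0006
```

```bash
python3 s.py
```

```text
t 8.98 dock x -159.2 y 1.9 z 26.4 mm F dock [-0.25  0.42 -0.29] w 0.001
rot err units [-0.005 -0.013 -0.009] vel 0.048 [ 0.49  0.27 -0.57  2.03  0.2   0.89 -2.04]
```

>>> arm_command(targets=[0, 0, 0, 0, 0, -0.06, 0, 0, 0, 0, 0, 0, -0.06, 0, 0, 0, 0, 0, 0, -0.06, 0])

```text
time: 9.23
ee_pos: [0.4792, -0.0374, 0.0261]
eef_rot: [0.702, -0.104, -0.698, -0.098]
ft_force: [-2.0, 1.1, 3.0]
width: 0.0007
```

```bash
python3 s.py; python3 f.py g1
```

```text
t 9.23 dock x -155.5 y 1.8 z 26.1 mm F dock [-2.23  0.48  2.99] w 0.001
rot err units [-0.005 -0.01  -0.01 ] vel 0.043 [ 0.49  0.28 -0.56  2.01  0.2   0.9  -2.04]
t 9.28 dock x -155.2 y 1.8 z 26.1 mm F dock [-1.44  0.65 -0.68] w 0.000
0 [227.4 281. ]
0 [237.  282.2]
0.035 [225.7 269.2]
0.035 [235.7 270.4]
```

View pics/g1.png

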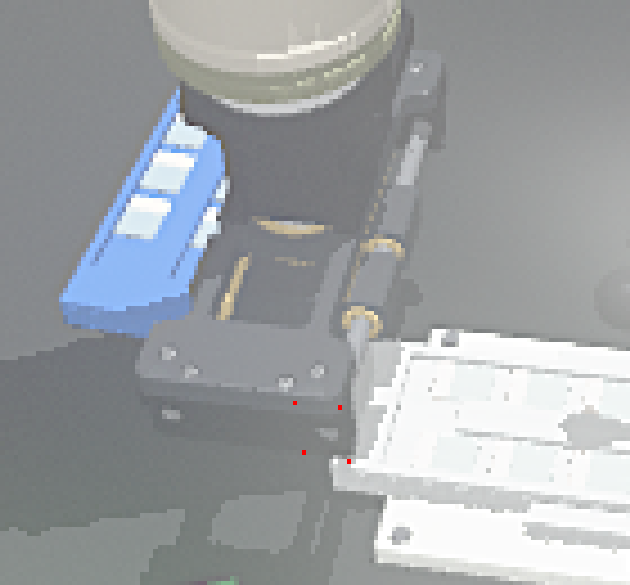

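Contact: Fx is about -2 N and the tray's tail corner has moved from x=325 to 332 in the crop, so the tray is being pushed.

>>> arm_command(targets=[0, 0, 0, 0, 0, -0.08, 0, 0, 0, 0, 0, 0, -0.08, 0, 0, 0, 0, 0, 0, -0.08, 0, 0, 0, 0, 0, 0, -0.08, 0, 0, 0, 0, 0, 0, -0.08, 0, 0, 0, 0, 0, 0, -0.08, 0, 0, 0, 0, 0, 0, -0.08, 0, 0, 0, 0, 0, 0, -0.08, 0, 0, 0, 0, 0, 0, -0.08, 0, 0, 0, 0, 0, 0, -0.08, 0])

```text
time: 10.12
ee_pos: [0.4998, -0.0435, 0.0259]
eef_rot: [0.702, -0.104, -0.698, -0.098]
ft_force: [-2.2, 1.6, 0.8]
width: 0.0006
```

```bash
python3 s.py
```

```text
t 10.12 dock x -134.0 y 1.6 z 25.9 mm F dock [-2.58  0.97  0.8 ] w 0.001
rot err units [-0.005 -0.008 -0.01 ] vel 0.065 [ 0.48  0.32 -0.55  1.96  0.22  0.91 -2.04]
```

>>> arm_command(targets=[0, 0, 0, 0, 0, -0.08, 0, 0, 0, 0, 0, 0, -0.08, 0, 0, 0, 0, 0, 0, -0.08, 0, 0, 0, 0, 0, 0, -0.08, 0, 0, 0, 0, 0, 0, -0.08, 0, 0, 0, 0, 0, 0, -0.08, 0, 0, 0, 0, 0, 0, -0.08, 0])

```text
time: 10.7
ee_pos: [0.5147, -0.048, 0.026]
eef_rot: [0.702, -0.104, -0.698, -0.098]
ft_force: [-1.3, 0.4, 0.7]
width: 0.0004
```

```bash
python3 s.py
```

```text
t 10.70 dock x -118.4 y 1.5 z 26.0 mm F dock [-1.39  0.05  0.72] w 0.000
rot err units [-0.005 -0.008 -0.01 ] vel 0.064 [ 0.47  0.35 -0.54  1.92  0.23  0.93 -2.04]
```

>>> arm_command(targets=[0, 0, 0, 0, 0, -0.06, 0, 0, 0, 0, 0, 0, -0.06, 0, 0, 0, 0, 0, 0, -0.06, 0])

```text
time: 10.95
ee_pos: [0.5196, -0.0494, 0.026]
eef_rot: [0.702, -0.104, -0.698, -0.098]
ft_force: [-1.8, 0.7, 1.0]
width: 0.0006
```

>>> arm_command(targets=[0, 0, 0, 0, 0, -0.06, 0, 0, 0, 0, 0, 0, -0.06, 0])

```text
time: 11.12
ee_pos: [0.5225, -0.0503, 0.026]
eef_rot: [0.701, -0.104, -0.698, -0.098]
ft_force: [-3.6, 1.6, 2.8]
width: 0.0004
```

```bash
python3 s.py
```

```text
t 11.12 dock x -110.3 y 1.5 z 26.0 mm F dock [-3.86  0.53  2.83] w 0.000
rot err units [-0.005 -0.007 -0.01 ] vel 0.048 [ 0.47  0.36 -0.54  1.9   0.24  0.93 -2.04]
```

>>> arm_command(targets=[0, 0, 0, 0, 0, -0.05, 0, 0, 0, 0, 0, 0, -0.05, 0])

```text
time: 11.28
ee_pos: [0.5239, -0.0507, 0.0258]
eef_rot: [0.7, -0.104, -0.699, -0.098]
ft_force: [-12.8, 2.8, 8.4]
width: 0.0008
```

```bash
python3 s.py
```

```text
t 11.28 dock x -108.8 y 1.5 z 25.8 mm F dock [-13.08  -0.87   8.37] w 0.001
rot err units [-0.005 -0.004 -0.011] vel 0.037 [ 0.47  0.37 -0.54  1.9   0.24  0.94 -2.04]
```

>>> arm_command(targets=[0, 0, 0, 0, 0, -0.05, 0, 0, 0, 0, 0, 0, -0.05, 0])

```text
time: 11.45
ee_pos: [0.5237, -0.0506, 0.0253]
eef_rot: [-0.698, 0.104, 0.701, 0.097]
ft_force: [-9.3, 2.0, 6.6]
width: 0.0008
```

```bash
python3 s.py
```

```text
t 11.45 dock x -109.0 y 1.5 z 25.3 mm F dock [-9.44 -0.71  6.57] w 0.001
rot err units [-0.004  0.004 -0.013] vel 0.039 [ 0.47  0.37 -0.54  1.89  0.24  0.94 -2.04]
```

```bash
python3 - <<'E'
from h import *; import cv2
st()
for n,(x,y,w,h) in {"side":(200,190,200,140),"top":(280,110,140,140)}.items():
    a=camera(n)[y:y+h,x:x+w,::-1]; a=255*(a/255.)**.7
    cv2.imwrite(f"pics/h_{n}.png",np.uint8(cv2.resize(a,None,fx=4,fy=4,interpolation=cv2.INTER_CUBIC)))
st()
E
```

```text
t 11.45 dock x -109.0 y 1.5 z 25.3 mm F dock [-9.44 -0.71  6.57] w 0.001
t 11.55 dock x -109.0 y 1.5 z 25.3 mm F dock [-9.57 -1.43  6.11] w 0.000
```

View pics/h_side.png

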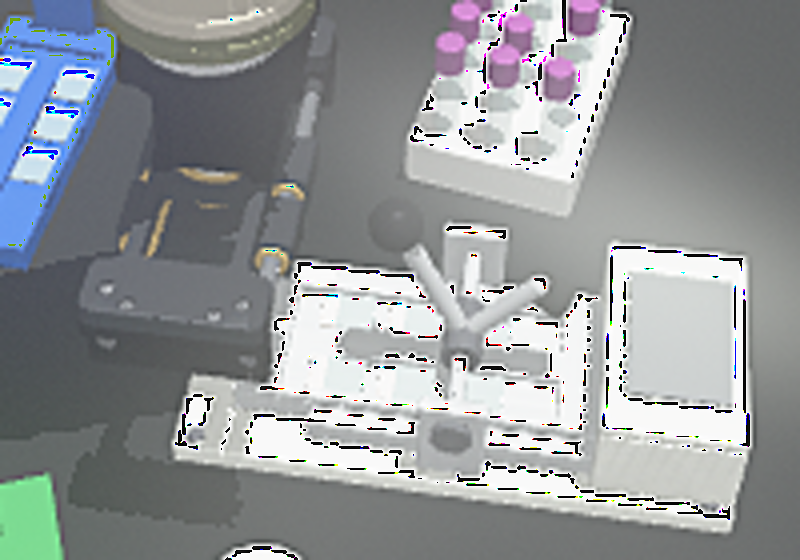

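View pics/h_top.png

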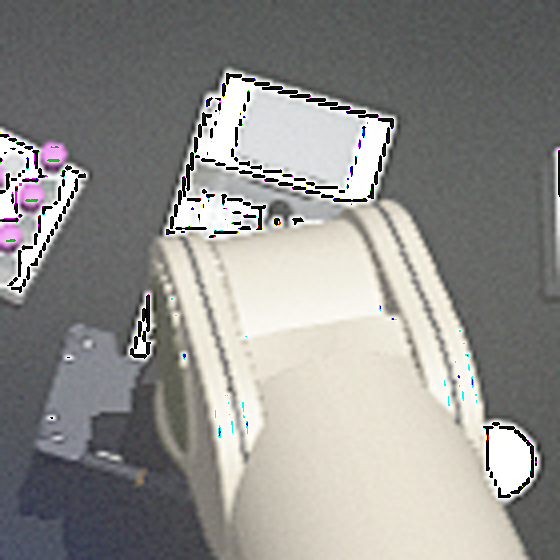

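Hard stop felt: 9 to 13 N with no further travel, at tray origin x ≈ -15 mm in the dock frame, and the body is clear of the knob. The tray is home. I back off and go up for the knob.

>>> arm_command(targets=[0, 0, 0, 0, 0, 0.1, 0, 0, 0, 0, 0, 0, 0.3, 0, 0, 0, 0, 0, 0, 0.3, 0, 0, 0, 0, -0.4, 0, 0.1, 0, 0, 0, 0, -0.8, 0, 0, 0, 0, 0, 0, -0.8, 0, 0, 0, 0, 0, 0, -0.3, 0.05, 0, 0, 0, 0, 0, 0, 0, 0, 0, 0, 0, 0, 0, 0, 0, 0])

```text
time: 12.3
ee_pos: [0.5033, -0.0454, 0.0875]
eef_rot: [0.7, -0.104, -0.7, -0.097]
ft_force: [0.1, 0.9, -0.2]
width: 0.0007
```

```bash
python3 s.py;python3 - <<'E'
from h import *; import cv2
a=camera("side")[190:330,200:400,::-1]
cv2.imwrite("pics/i1.png",cv2.resize(a,None,fx=4,fy=4,interpolation=cv2.INTER_CUBIC))
E
```

```text
t 12.30 dock x -130.1 y 0.8 z 87.5 mm F dock [-0.21  0.9  -0.15] w 0.001
rot err units [-0.003 -0.003 -0.012] vel 0.018 [ 0.51  0.24 -0.57  1.9   0.16  1.04 -1.99]
```

View pics/i1.png

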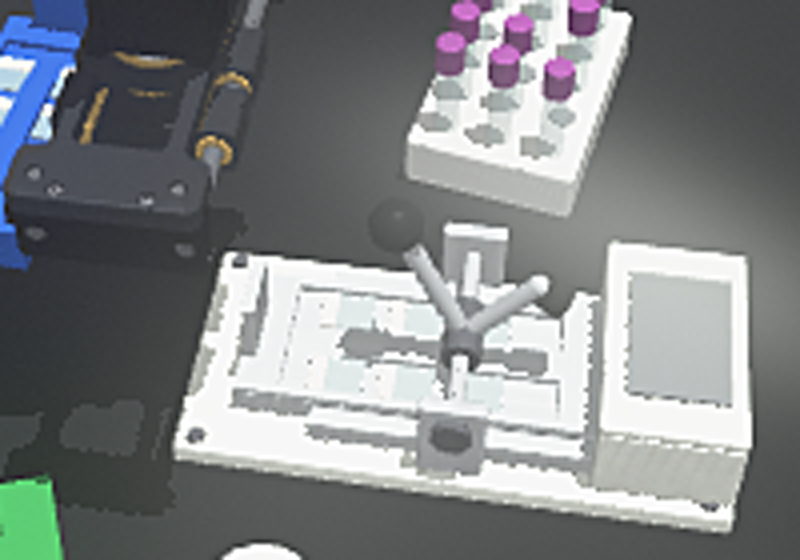

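The tray now sits with its tab at crop (255,320), well inside the dock. On to the knob at crop (395,225).

>>> arm_command(targets=[0, 0, 0, 0, 0, -0.5, 0, 0, 0, 0, 0, 0, -0.7, 0, 0, 0, 0, 0, 0, -0.6, 0, 0, 0, 0, 0, 0, -0.3, 0, 0, 0, 0, 0, 0, -0.1, 0, 0, 0, 0, 0, 0, 0, 0])

```text
time: 12.85
ee_pos: [0.5548, -0.0615, 0.0819]
eef_rot: [-0.698, 0.104, 0.702, 0.097]
ft_force: [0.1, 0.3, 0.6]
width: 0.0006
```

```bash
python3 s.py;python3 - <<'E'
from h import *; import cv2
a=camera("side")[150:330,200:400,::-1]; a=255*(a/255.)**.7
cv2.imwrite("pics/i2.png",np.uint8(cv2.resize(a,None,fx=3.3,fy=3.3,interpolation=cv2.INTER_LINEAR)))
E
```

```text
t 12.85 dock x -76.2 y -0.3 z 81.9 mm F dock [-0.02  0.36  0.56] w 0.001
rot err units [-0.003  0.006 -0.014] vel 0.014 [ 0.48  0.36 -0.54  1.77  0.22  1.08 -2.  ]
```

View pics/i2.png

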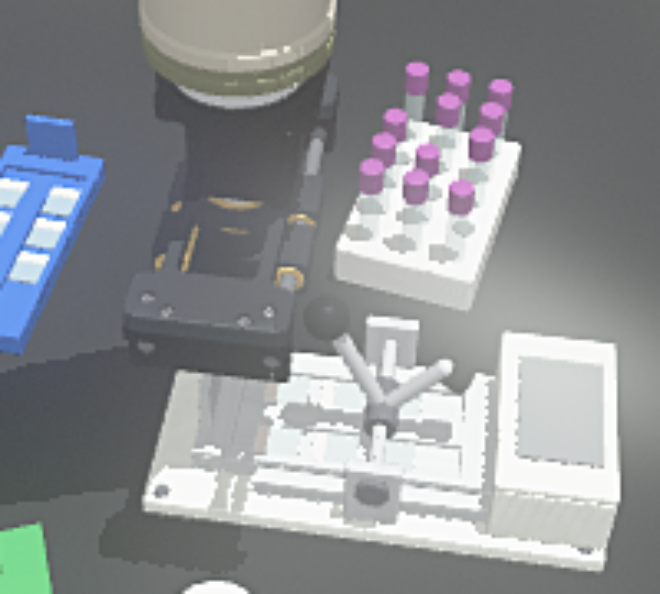

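>>> arm_command(targets=[0, 0, 0, 0, 0, -0.1, 0, 0, 0, 0, 0, 0, -0.1, 0, 0, 0, 0, 0, 0, -0.1, 0, 0, 0, 0, 0, 0, -0.1, 0, 0, 0, 0, 0, 0, -0.1, 0, 0, 0, 0, 0, 0, -0.04, 0])

```text
time: 13.4
ee_pos: [0.5664, -0.0647, 0.0816]
eef_rot: [-0.697, 0.104, 0.703, 0.096]
ft_force: [-0.4, 0.4, 0.3]
width: 0.0005
```

```bash
python3 s.py
```

```text
t 13.40 dock x -64.1 y -0.1 z 81.6 mm F dock [-0.46  0.25  0.27] w 0.001
rot err units [-0.002  0.008 -0.015] vel 0.03 [ 0.47  0.39 -0.53  1.74  0.23  1.09 -2.  ]
```

>>> arm_command(targets=[0, 0, 0, 0, 0, -0.08, 0, 0, 0, 0, 0, 0, -0.08, 0, 0, 0, 0, 0, 0, -0.08, 0])

```text
time: 13.65
ee_pos: [0.5727, -0.0666, 0.0817]
eef_rot: [-0.697, 0.104, 0.703, 0.096]
ft_force: [0.3, 0.6, -0.4]
width: 0.0003
```

```bash
python3 s.py
```

```text
t 13.65 dock x -57.6 y -0.1 z 81.7 mm F dock [ 0.09  0.66 -0.39] w 0.000
rot err units [-0.001  0.007 -0.015] vel 0.069 [ 0.47  0.4  -0.53  1.72  0.24  1.09 -1.99]
```

>>> arm_command(targets=[0, 0, 0, -0.02, 0, -0.06, 0, 0, 0, 0, -0.02, 0, -0.06, 0])

```text
time: 13.82
ee_pos: [0.576, -0.0675, 0.0826]
eef_rot: [-0.697, 0.104, 0.703, 0.096]
ft_force: [0.4, 0.6, -0.5]
width: 0.0004
```

```bash
python3 s.py
```

```text
t 13.82 dock x -54.1 y -0.2 z 82.6 mm F dock [ 0.21  0.69 -0.47] w 0.000
rot err units [-0.002  0.008 -0.015] vel 0.058 [ 0.47  0.41 -0.53  1.71  0.24  1.1  -1.99]
```

>>> arm_command(targets=[0, 0, 0, -0.02, 0, -0.06, 0, 0, 0, 0, -0.03, 0, -0.06, 0])

```text
time: 13.98
ee_pos: [0.5784, -0.0683, 0.0836]
eef_rot: [-0.697, 0.104, 0.703, 0.096]
ft_force: [-4.3, 1.6, -0.0]
width: 0.0004
```

```bash
python3 s.py
```

```text
t 13.98 dock x -51.6 y -0.2 z 83.6 mm F dock [-4.6   0.36 -0.03] w 0.000
rot err units [-0.002  0.01  -0.016] vel 0.052 [ 0.46  0.41 -0.53  1.7   0.24  1.1  -1.99]
```

Contact on the knob at 4.6 N. I follow its arc (up and forward).

>>> arm_command(targets=[0, 0, 0, -0.035, 0, -0.07, 0, 0, 0, 0, -0.035, 0, -0.07, 0])

```text
time: 14.15
ee_pos: [0.5803, -0.0688, 0.0848]
eef_rot: [-0.695, 0.104, 0.705, 0.096]
ft_force: [-5.9, 0.7, 1.5]
width: 0.0006
```

```bash
python3 s.py
```

```text
t 14.15 dock x -49.6 y -0.2 z 84.8 mm F dock [-5.88 -0.96  1.5 ] w 0.001
rot err units [-0.001  0.015 -0.016] vel 0.061 [ 0.46  0.42 -0.53  1.69  0.24  1.11 -1.99]
```

>>> arm_command(targets=[0, 0, 0, -0.035, 0, -0.08, 0, 0, 0, 0, -0.035, 0, -0.08, 0, 0, 0, 0, -0.035, 0, -0.08, 0])

```text
time: 14.4
ee_pos: [0.5845, -0.0701, 0.0873]
eef_rot: [-0.694, 0.104, 0.706, 0.096]
ft_force: [-4.0, 0.6, 1.1]
width: 0.0004
```

```bash
python3 s.py
```

```text
t 14.40 dock x -45.3 y -0.2 z 87.3 mm F dock [-4.05 -0.55  1.06] w 0.000
rot err units [-0.     0.021 -0.018] vel 0.076 [ 0.46  0.43 -0.53  1.67  0.24  1.13 -1.99]
```

>>> arm_command(targets=[0, 0.01, 0, -0.025, 0, -0.08, 0, 0, 0.01, 0, -0.025, 0, -0.08, 0, 0, 0, 0, -0.025, 0, -0.08, 0, 0, 0, 0, -0.02, 0, -0.08, 0])

```text
time: 14.73
ee_pos: [0.5923, -0.0723, 0.0902]
eef_rot: [-0.699, 0.105, 0.701, 0.095]
ft_force: [-3.9, 0.7, 3.2]
width: 0.0007
```

```bash
python3 s.py
```

```text
t 14.73 dock x -37.1 y -0.2 z 90.2 mm F dock [-3.97 -0.43  3.2 ] w 0.001
rot err units [ 0.    -0.    -0.019] vel 0.069 [ 0.46  0.43 -0.52  1.66  0.25  1.12 -1.99]
```

>>> arm_command(targets=[0, 0, 0, 0, 0, -0.08, 0, 0, 0, 0, 0, 0, -0.08, 0, 0, 0, 0, 0, 0, -0.08, 0, 0, 0, 0, 0, 0, -0.08, 0])

```text
time: 15.07
ee_pos: [0.6019, -0.0752, 0.0908]
eef_rot: [0.7, -0.105, -0.7, -0.095]
ft_force: [-1.8, 0.7, 1.4]
width: 0.0008
```

```bash
python3 s.py
```

```text
t 15.07 dock x -27.1 y -0.3 z 90.8 mm F dock [-1.97  0.18  1.37] w 0.001
rot err units [-0.    -0.003 -0.018] vel 0.076 [ 0.45  0.44 -0.52  1.64  0.25  1.13 -1.99]
```

>>> arm_command(targets=[0, 0, 0, 0, 0, -0.08, 0, 0, 0, 0, 0, 0, -0.08, 0, 0, 0, 0, 0, 0, -0.08, 0, 0, 0, 0, 0, 0, -0.08, 0, 0, 0, 0, 0, 0, 0, 0])

```text
time: 15.48
ee_pos: [0.612, -0.0782, 0.0907]
eef_rot: [0.701, -0.105, -0.699, -0.095]
ft_force: [-0.2, -0.8, -0.2]
width: 0.0003
```

```bash
python3 s.py;python3 - <<'E'
from h import *; import cv2
a=camera("side")[150:330,200:400,::-1]; a=255*(a/255.)**.7
cv2.imwrite("pics/j1.png",np.uint8(cv2.resize(a,None,fx=3.3,fy=3.3,interpolation=cv2.INTER_LINEAR)))
E
```

```text
t 15.48 dock x -16.6 y -0.4 z 90.7 mm F dock [ 0.04 -0.79 -0.18] w 0.000
rot err units [-0.001 -0.006 -0.017] vel 0.004 [ 0.45  0.46 -0.52  1.61  0.26  1.13 -1.99]
```

View pics/j1.png

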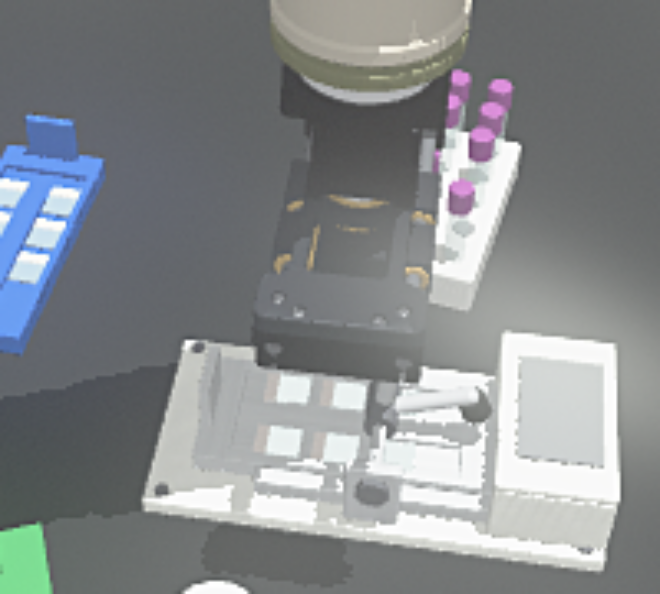

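It has snapped over: force 0, and the foot arm now reaches down at crop (480,400). I withdraw up and back to inspect.

>>> arm_command(targets=[0, 0, 0, 0, 0, 0.3, 0, 0, 0, 0, -0.5, 0, 0.5, 0, 0, 0, 0, -1, 0, 0.5, 0, 0, 0, 0, -1, 0, 0.8, 0, 0, 0, 0, -1, 0, 1, 0, 0, 0, 0, -0.5, 0, 1, 0, 0, 0, 0, 0, 0, 1, 0, 0, 0, 0, 0, 0, 1, 0, 0, 0, 0, 0, 0, 0.6, 0, 0, 0, 0, 0, 0, 0.3, 0, 0, 0, 0, 0, 0, 0, 0, 0, 0, 0, 0, 0, 0, 0])

```text
time: 16.53
ee_pos: [0.4307, -0.0238, 0.1919]
eef_rot: [0.701, -0.107, -0.699, -0.093]
ft_force: [0.1, -0.0, -0.1]
width: 0.0003
```

```bash
python3 s.py;python3 - <<'E'
from h import *; import cv2
a=camera("side")[:,:,::-1];b=camera("top")[:,:,::-1]
cv2.imwrite("pics/side9.png",a);cv2.imwrite("pics/top9.png",b)
cv2.imwrite("pics/k1.png",cv2.resize(a[215:330,225:395],None,fx=4.4,fy=4.4,interpolation=cv2.INTER_CUBIC))
cv2.imwrite("pics/k2.png",cv2.resize(b[100:270,230:450],None,fx=3.4,fy=3.4,interpolation=cv2.INTER_CUBIC))
E
```

```text
t 16.53 dock x -205.8 y 1.3 z 191.9 mm F dock [ 0.06  0.01 -0.05] w 0.000
rot err units [-0.001 -0.008 -0.023] vel 0.029 [ 0.56 -0.06 -0.6   1.95 -0.01  1.24 -1.89]
```

View pics/k1.png

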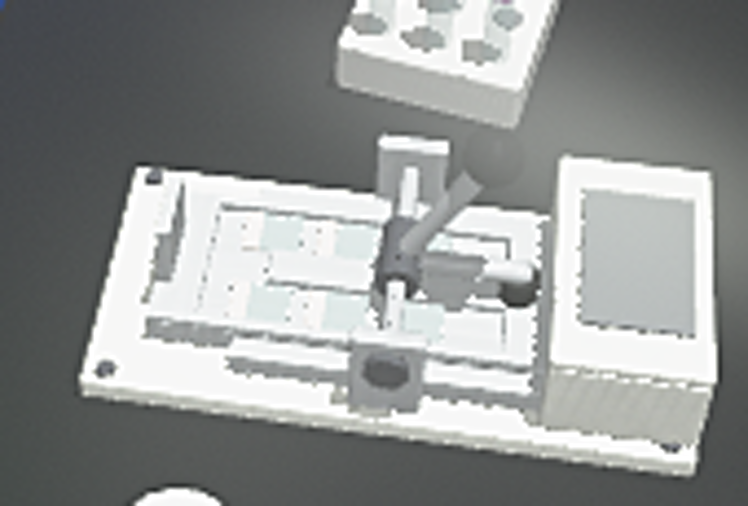

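View pics/k2.png

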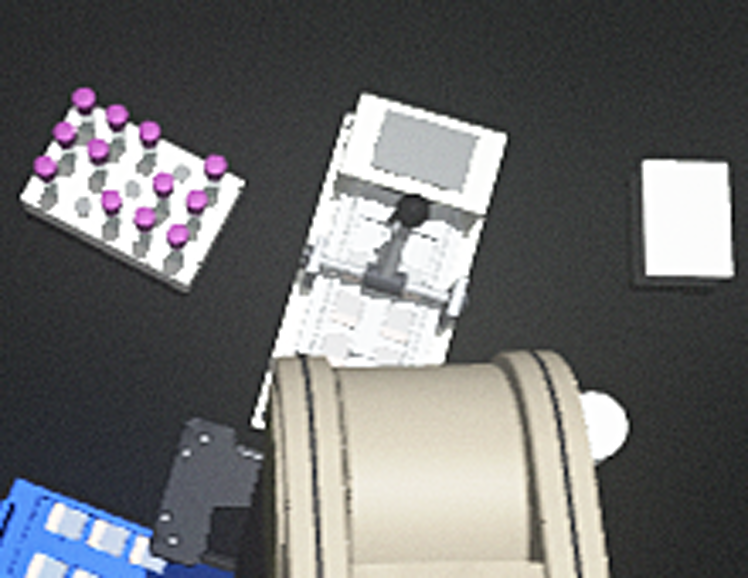

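```bash
python3 - <<'E'
from h import *; import cv2
K=lambda x,y:("side",225+x/4.4-.4,215+y/4.4-.4)
for nm,p,z in [("tray tail near top",K(148,320),.028),("tab top far rear",K(176,183),.06)]:
    q=onz(*p,z)-C;print(nm,q@U*1e3,q@V*1e3)
k,e=tri(K(494,160),("top",230+412/3.4-.4,100+210/3.4-.4));q=k-C;print("knob",q@U*1e3,q@V*1e3,k[2]*1e3,e*1e3,"angle",.45+np.arctan2(q@U,k[2]-.042))
a=cv2.imread("pics/side0.png");b=cv2.imread("pics/side9.png");a2=cv2.imread("pics/top0.png");b2=cv2.imread("pics/top9.png")
for nm,i,j,(x,y,w,h) in [("rack",a2,b2,(232,120,72,68)),("box",a2,b2,(415,143,34,44)),("jar side",a,b,(245,322,42,55)),("box side",a,b,(340,365,76,54))]:
    A,B=[cv2.cvtColor(t[y:y+h,x:x+w],cv2.COLOR_BGR2GRAY).astype(np.float32) for t in(i,j)]
    print(nm,"shift px",cv2.phaseCorrelate(A,B))
i1=cv2.resize(cv2.imread("pics/i1.png"),(200,140),interpolation=cv2.INTER_AREA)
t=lambda m:cv2.cvtColor(m,cv2.COLOR_BGR2GRAY).astype(np.float32)
print("tray since push",cv2.phaseCorrelate(t(i1)[65:105,50:85],t(b[190:330,200:400])[65:105,50:85]))
E
```

```text
tray tail near top -99.04641748104183 -36.95244160027407
tab top far rear -95.13594471718018 10.830732011332032
knob 33.58937114693894 0.9885354818423477 106.69478358622526 0.5423469460185051 angle 0.9288874088745925
rack shift px ((-0.018936306075268305, -0.04464269909492913), 1.002822497928584)
box shift px ((-0.03021146725771473, 0.5179066307805336), 0.9886794340463332)
jar side shift px ((0.46528673322695724, -0.029720432066444147), 0.9940049872574983)
box side shift px ((0.01692103420515423, 0.029269502856429597), 0.9994905673795276)
tray since push ((-0.07546357869670928, -0.07724006113001636), 0.861406448814604)
```

```bash
python3 -c "
from h import *
st();print(close_job())"
```

```text
t 16.63 dock x -205.3 y 1.5 z 191.8 mm F dock [-0.02 -0.49 -1.04] w 0.000
the job is handed in; nothing more can be done
None
```

The job is handed in at 16.6 s: the tray is home against the stop and the clamp is closed on it. I pushed the tray by its tab until the stop felt hard, at 9 to 13 N along the push with no further travel. Including an upward part, the measured total was about 15.6 N. I then backed off and pushed the knob along its arc; the highest reading was 6 N, and it snapped over by itself. Forces were only read at the end of each call, so short peaks in between were not seen.

**Last checks**
- **Clamp:** the knob triangulates to a lever angle of about 0.93 rad. That is a little above the nominal 0.9, and within my error. The picture shows the foot down on the tray.
- **Tray:** it has not moved since the push (under 0.1 px). Its origin is at about x = -10 to -15 mm in the dock's frame, within the stated range. The plunger itself is hidden, so "home" rests on the hard stop I felt.
- **Bystanders:** the rack shows no shift. The slide box shows none in the side view but 0.5 px in the top view, and the jar shows 0.5 px in the side view. Both are about 1 mm or less, which I take as measurement noise.
- **Robot:** it is clear of everything.

**What disagreed:** in the side camera the fingertips and gripper body stood about 35 mm higher than the reported TCP height and the stated 22 mm tip offset imply. Because of this my first pass went over the tab without touching it. I corrected for it from the pictures, and contact with the tab and the knob then came within 2 to 3 mm of where I expected it.

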